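# Wind a stuck heat sink out of its bonding nest

### The arm

A 6-joint arm with a two-finger parallel gripper is mounted at the origin on the work surface. World frame = base frame: x ahead of the robot, y to its left, z up, the work surface at z = 0. Lengths are in m, angles in rad, forces in N, time in s.
With the tool pointing down it reaches from about 0.325 to 0.9 m from the base axis. Payload 6.1 kg.
Tool frame: the origin (TCP) lies midway between the tips of the shut fingers; the grasp point (between the pads) lies 19 mm behind it; x points along the fingers, y is the direction in which the jaws open and shut, and the axes are right-handed (so a half turn about x gives the same grasp; the last joint's range is limited). The gripper opens to 85 mm and grips with 20 to 120 N. Pads are 22 mm wide; open, the fingers measure 114 mm over their backs; the gripper's body (76 mm by 85 mm) begins 54 mm behind the grasp point. The pads swing forward as they close: fully open they stand 13 mm farther back than shut.
Start: joints at [-1.34, 0.22, 1.526, -0, 1.395, -0.126], TCP at [0.218, -0.586, 0.231] pointing down, gripper open.
Joint ranges: [-2.98, 2.98], [-0.91, 2.08], [0.09, 2.57], [-1.24, 4.39], [0.2, 2.65], [-2.68, 2.68]. Speed limits (rad/s): [2.57, 2.57, 3.01, 3.14, 3.14, 3.14].

### API

Orientations are given as [roll, pitch, yaw] about the fixed x, y, z axes, in that order (R = Rz(yaw) Ry(pitch) Rx(roll)).
In Python, from plant import movep, move_l, set_joints, gripper_to, hold, inverse_kinematics, observe, get_image, get_calibration, Unreachable, job_done gives the robot as it stands. Calls block until the motion is done:
- movep(position, orientation): joint-space move of the TCP to a pose.
- move_l(position, feed=0.15, rotation=None, max_force=None): straight line of the TCP; rotation=None keeps the orientation; feed is the mean speed in m/s. With max_force (N) it stops when the force on the tool has changed by that much, and returns True; else False.
- set_joints(angles): joint-space move.
- gripper_to(opening, f_grip=None): finger opening in m; f_grip is the grip in N (None keeps the last); returns when the fingers have stopped.
- hold(seconds).
- inverse_kinematics(position, orientation): joint angles nearest the present ones, or None.
- observe(): the state.
- get_image(name): name is "side" or "top"; returns (picture, depth): 420x560x3 uint8, red, green, blue; 420x560 float32, m along the optical axis (not along the pixel's ray), 0 where there is no reading.
- get_calibration(name): a dict with "intrinsics" (3x3 intrinsics, pixels), "world_from_camera" (4x4, takes a point from camera to world coordinates). Camera axes: x right, y down, z forward; pixel columns grow to the right and rows downward; lengths in m; the calibration is good to about 2 mm. A picture is of the moment at which its call begins. get_calibration takes no time and is no camera call.
A pose or a line that the arm cannot do raises Unreachable and nothing moves.
- job_done(): hands the job in, once; it reports no verdict.
The state is a dict: "time_s": time; "q": joint angles; "joint_velocities": joint speeds; "joint_torque": joint torques, N m; "eef_pos": TCP position; "tcp_rot": TCP orientation; "ft_force": force on the tool from outside, world axes, zero at the start; "torque": the same for the moment, N m; "opening": finger opening in m.
Only numpy, scipy, OpenCV 4.12 (cv2) and the standard library are available. Lean on these libraries where they do the work, as an engineer would, in place of code of your own. Each camera call takes 0.05 s, during which the arm holds its last target.

### The job

The finned heat sink is stuck flush in the pocket of the bonding nest. Push the loose crank fully home on the square end of the nest's sloping screw, wind it clockwise (as seen looking down onto the shaft end) until it comes up against its stop, so that the ejector rod pushes the heat sink up out of the pocket, then lift the heat sink out and set it down flat, fins up, in the empty tray. Leave the crank on the shaft and do not disturb the other things on the bench.

Things in the scene. Friction and masses are not known exactly. Their poses are not given: they have to be found in the camera images.
- nest: Bonding nest, fixed. Steel base plate 240 x 120 x 10 mm (x -130 to 110), on it an aluminium block 100 x 100 mm (x 0 to 100) with its top 60 mm above the bench. Origin on the bench, below the middle of the block's -x face; x runs from the screw to the block, z up. At the -x end a grey 44 mm round housing slopes up towards -x and carries the screw.
- pocket (a point): Centre of the mouth of the nest's pocket, in the block's top (nest x = 50, y = 0, z = 60 mm); axes as the nest's. Pocket 48 x 36 mm (x, y), 15 mm deep; the ejector rod, 20 mm diameter, comes up through the middle of its floor.
- shaft_seat (a point): The screw's square end, steel. Point on the axis, on top of the round collar (34 mm) where the crank's hub comes to rest. z points outwards along the screw, 30 degrees from vertical towards nest -x. The square, 12 x 12 mm, stands out 30 mm from here, its last 4 mm tapering to 7.6 mm. x, y are square to its flats and turn with it. In nest axes the point is at x = -72, z = 65.5 mm.
- screw (a joint): Screw angle, rad, growing clockwise as seen looking down onto the shaft end; starts at 0 to 3.1, hard stop at 14.66. Each turn (6.28) lifts the ejector rod 6 mm; it meets the heat sink at about 2.1 rad and has lifted it 12 mm at the stop. It takes about 0.2 N m to turn and stays where it is left.
- crank: Loose steel crank, 0.38 kg, standing balanced on its hub. Origin: centre of the hub's underside, z up the hub's axis. Hub 30 x 30 mm, z 0 to 32 mm, with a square socket 14 x 14 mm open below, 32 mm deep, sides along x and y. Arm 18 mm wide at z 32 to 42 mm, from x = -54 to 67 mm. Counterweight on it at x -54 to -30 mm, 30 mm wide, up to z = 62 mm.
- crank_boss (a point): Top centre of the square boss on the crank's hub axis (crank x = y = 0, z = 74 mm), by which to hold it for fitting: 20 x 20 mm, sides along the crank's x and y, standing 32 mm above the arm. Axes as the crank's.
- crank_handle (a point): Top centre of the crank's black winding grip (crank x = 55, y = 0, z = 87 mm): round, 18 mm diameter, 44 mm long, standing on the arm parallel to the crank's z; it spins freely about its own axis. Axes as the crank's.
- heatsink: Aluminium finned heat sink, 46 x 34 x 14 mm (x, y, z), about 0.07 kg, fins up, in the pocket with its top 1 mm below the rim; axes along the nest's. Origin: centre of its underside. Take it across the 34 mm width (its y), as the crank stands before it in x.
- tray: Empty grey open tray, fixed to the bench, 130 x 130 x 18 mm outside, walls and floor 4 mm. Origin: centre of its underside.
- jar: Bystander: amber jar, 48 mm diameter, 55 mm high. Origin under its centre.
- spool: Bystander: blue solder spool, flat ring of 56 mm diameter, 24 mm high. Origin under its centre.
- driver: Bystander: screwdriver lying, 150 mm long along its x.
- brush: Bystander: brush lying, 160 mm long along its x.
- pot: Bystander: green open pot, 60 mm diameter, 45 mm high. Origin under its centre.
- tweezers: Bystander: steel tweezers lying, 150 mm long along x, 6 mm high.
Not all that is in view belongs to the job. Of the things shaped like the heatsink, the aluminium one is meant. Of the things that look like the crank, take the one that is farthest from the robot's base at the start.

How it is judged:
On the way, in this order (a step that is already met when the one before it is completed fails the run):
1. the crank sits fully home on the square shaft end (distance between crank and shaft_seat below 0.008 m and angle between the z axis of crank and the z axis of shaft_seat, either way round below 0.15 rad), for 0.2 s.
2. with the crank on the shaft, the screw is wound up to its stop and the heat sink stands proud of the nest (all of step 1 and value of joint screw above 13.9 rad and z of heatsink in the frame of nest above 0.0535 m), for 0.2 s.
At the end, for the whole second after the job is handed in: The heat sink lies on the tray's floor, flat and fins up (within 0.1 rad, underside within 3 mm of the floor), at rest; the crank rests on the shaft, its hub within 8 mm of home and within 0.15 rad of the shaft's axis; the screw is beyond 13.9 rad (within 0.76 rad of its stop) (all of step 1 and value of joint screw above 13.9 rad and x of heatsink in the frame of tray between -0.055 and 0.055 m and y of heatsink in the frame of tray between -0.055 and 0.055 m and z of heatsink in the frame of tray between 0.001 and 0.007 m and angle between heatsink's own z axis and vertical below 0.1 rad and linear speed of each of heatsink, crank below 0.02 m/s); the robot touches nothing.
It fails at once if a bystander is moved more than 30 mm (distance of any of jar, spool, driver, brush, pot, tweezers from where it was at the start of the episode above 0.03 m).
It also fails if it takes over 72 s, if anything falls off the work surface, if the arm or the gripper's body presses on something with over 40 N, if the wrist force passes 120 N, or if a joint passes its speed limit or range.

## Working session

There is one attempt and no reset: what is moved stays moved. The work goes in short steps, each a Python script; the robot and the scene stay as the last script left them, time stands still between calls to the robot, and variables do not carry over. Pictures are saved under pics/ and viewed, and the job is handed in when it is done.

```bash
ls; mkdir -p pics
python3 - <<'E'
from plant import *
import cv2,numpy as np
for n in("side","top"):
    im,d=get_image(n); cv2.imwrite(f"pics/{n}0.png",im[:,:,::-1]); np.savez(f"{n}0.npz",im=im,d=d)
    c=get_calibration(n); print(n,np.round(c["intrinsics"],1).tolist(),np.round(c["world_from_camera"],3).tolist())
print(observe())
E
```

```text
pics
side [[420.9, 0.0, 280.1], [0.0, 420.9, 212.1], [0.0, 0.0, 1.0]] [[0.998, -0.049, 0.038, 0.502], [-0.061, -0.708, 0.703, -0.808], [-0.007, -0.704, -0.71, 0.889], [0.0, 0.0, 0.0, 1.0]]
top [[397.9, 0.0, 277.9], [0.0, 397.9, 205.5], [0.0, 0.0, 1.0]] [[-0.001, -0.995, 0.097, 0.462], [-1.0, 0.001, 0.001, -0.033], [-0.001, -0.097, -0.995, 1.0], [0.0, 0.0, 0.0, 1.0]]
{'time_s': 0.1, 'q': array([-1.34010531e+00,  2.21186316e-01,  1.52748774e+00,  1.22377404e-05,
        1.39470668e+00, -1.26098012e-01]), 'joint_velocities': array([ 0.00043939, -0.00014527, -0.00060554, -0.000787  , -0.00207135,
       -0.00061826]), 'joint_torque': array([ 2.74860722e-03, -4.98238599e+01, -3.90546906e+01, -4.70563441e-05,
        5.59886335e-03, -9.40949292e-07]), 'eef_pos': array([ 0.21816805, -0.58510513,  0.23028919]), 'tcp_rot': array([-1.7036303 ,  1.5690082 ,  1.79474923]), 'ft_force': array([-0.55651941, -0.27549476, -0.16039772]), 'torque': array([ 0.01849515, -0.01106507,  0.02755179]), 'opening': 0.08517005065375059}
```

View pics/side0.png

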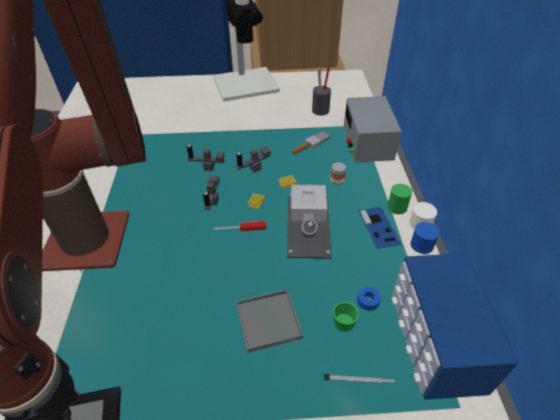

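View pics/top0.png

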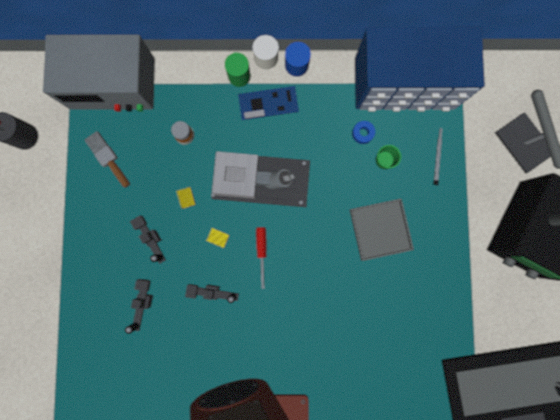

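Side view: three cranks at about (207,158), (253,160) and (211,192). The top view shows the same three at (148,240), (139,305) and (212,293). The nest is at top (262,180) and the tray at (381,230). The yellow finned pieces at (186,198) and (217,238) are decoys. Next I'll get metric positions and enlarged crops.

```bash
cat > h.py <<'E'
import numpy as np,cv2
from plant import *
def cloud(n,d):
    c=get_calibration(n);K=c["intrinsics"];T=c["world_from_camera"]
    v,u=np.mgrid[:d.shape[0],:d.shape[1]]
    P=np.stack([(u-K[0,2])/K[0,0]*d,(v-K[1,2])/K[1,1]*d,d],-1)
    return P@T[:3,:3].T+T[:3,3]
def proj(n,p):
    c=get_calibration(n);K=c["intrinsics"];T=np.linalg.inv(c["world_from_camera"])
    q=np.asarray(p)@T[:3,:3].T+T[:3,3]; q=q@K.T; return q[...,:2]/q[...,2:]
def load(n,i=0):
    z=np.load(f"{n}{i}.npz");return z["im"],z["d"],cloud(n,z["d"])
E
python3 - <<'E'
from h import *
im,d,P=load("top")
def rep(name,r,zmin=.008):
    y0,y1,x0,x1=r; S=P[y0:y1,x0:x1].reshape(-1,3); S=S[(d[y0:y1,x0:x1].ravel()>0)]
    g=np.median(S[S[:,2]<.01][:,2]) if (S[:,2]<.01).any() else None
    S=S[S[:,2]>zmin]; print(name,"bench",g,"n",len(S),"mean",S.mean(0).round(4),"zmax",np.percentile(S[:,2],[50,90,99]).round(3))
    r=cv2.minAreaRect(S[:,:2].astype(np.float32)); print("   rect",np.round(r[0],4),np.round(r[1],4),round(r[2],1), "dist",np.hypot(*r[0]).round(3))
rep("cA",(212,268,125,168));rep("cB",(275,338,120,158));rep("cC",(278,308,180,245))
rep("nest",(145,212,205,316));rep("block",(145,212,205,316),.05);rep("tray",(195,264,345,418))
def crop(im,r,f): 
    y0,y1,x0,x1=r; return cv2.resize(im[y0:y1,x0:x1,::-1],None,fx=f,fy=f,interpolation=cv2.INTER_CUBIC)
cv2.imwrite("pics/c1.png",crop(im,(210,340,110,250),5)[:600,:700])
cv2.imwrite("pics/c2.png",crop(im,(140,215,200,320),6))
s=load("side")[0]
cv2.imwrite("pics/c3.png",crop(s,(140,265,175,345),4))
E
```

```text
cA bench 0.00024221028874915618 n 643 mean [0.4773 0.2766 0.0536] zmax [0.053 0.076 0.089]
   rect [0.4735 0.2779] [0.1207 0.0313] 30.1 dist 0.549
cB bench 7.697260114913895e-05 n 693 mean [0.3241 0.2926 0.0538] zmax [0.054 0.076 0.089]
   rect [0.3212 0.2965] [0.0312 0.1201] 79.8 dist 0.437
cC bench 3.2159789054020393e-05 n 588 mean [0.3498 0.1288 0.0544] zmax [0.056 0.075 0.089]
   rect [0.3473 0.1247] [0.1209 0.0303] 81.3 dist 0.369
nest bench 0.0012946103809934328 n 4157 mean [0.6221 0.0145 0.0373] zmax [0.047 0.062 0.079]
   rect [0.6261 0.0134] [0.2396 0.1199] 84.9 dist 0.626
block bench 0.0012946103809934328 n 2018 mean [0.629  0.0553 0.0605] zmax [0.06  0.064 0.09 ]
   rect [0.6276 0.0283] [0.191  0.1003] 85.1 dist 0.628
tray bench 0.0021866176455329622 n 457 mean [ 0.4979 -0.2877  0.016 ] zmax [0.017 0.02  0.022]
   rect [ 0.4995 -0.286 ] [0.1301 0.1306] 11.8 dist 0.576
```

View pics/c1.png

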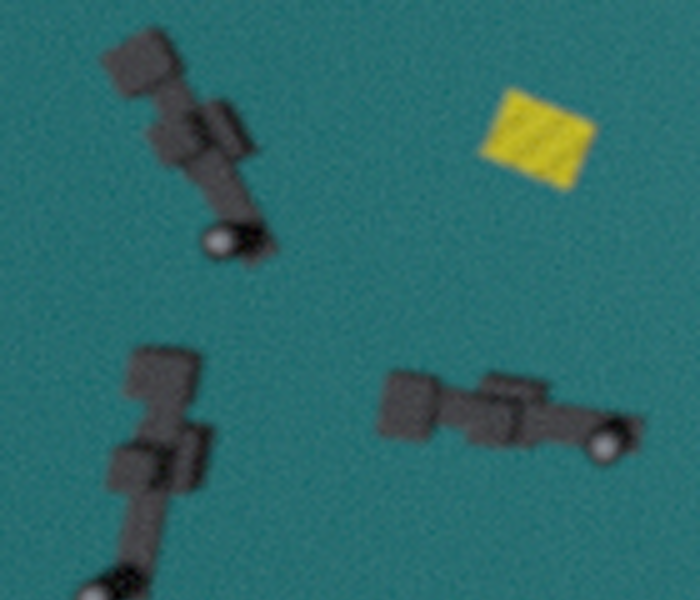

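View pics/c2.png

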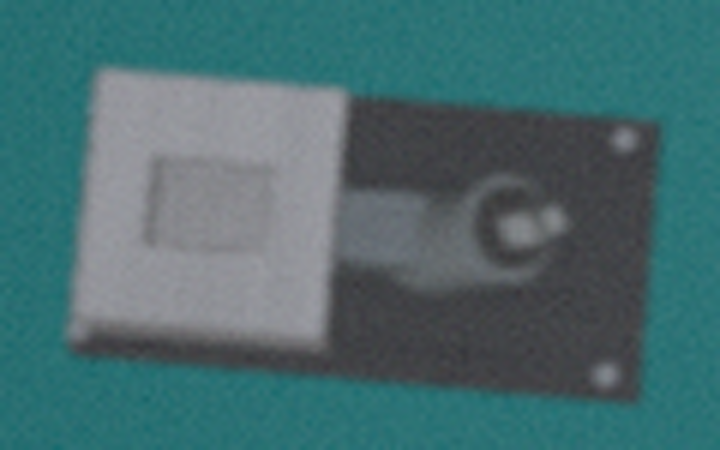

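View pics/c3.png

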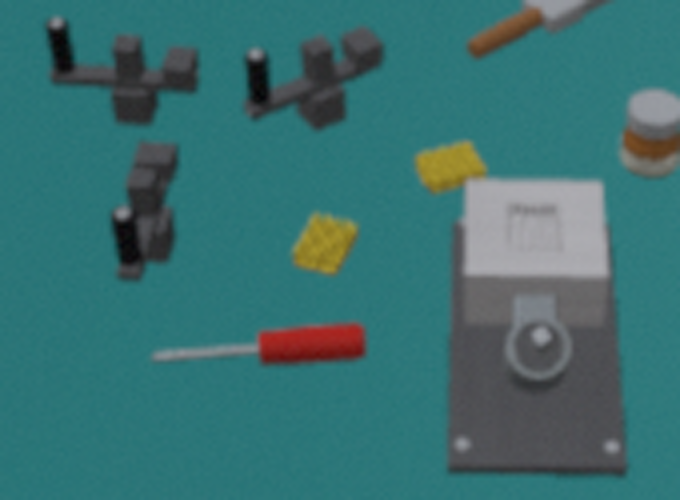

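Crank A, at top px (148,240) and side px (253,160), is 0.549 m from the base. The other two are at 0.437 m and 0.369 m, so A is the one meant. The aluminium heat sink is the one in the nest's pocket. I'll average frames to get cleaner images and then fit models to them.

```bash
cat >> h.py <<'E'
def grab(n,N):
    ims=[];ds=[]
    for _ in range(N):
        a,b=get_image(n);ims.append(a.astype(np.float32));ds.append(b)
    ds=np.array(ds);ds[ds==0]=np.nan
    import warnings;warnings.simplefilter("ignore")
    return np.mean(ims,0),np.nan_to_num(np.nanmedian(ds,0))
def box(p,lo,hi):
    lo=np.array(lo);hi=np.array(hi);q=np.abs(p-(lo+hi)/2)-(hi-lo)/2
    return np.linalg.norm(np.maximum(q,0),axis=-1)+np.minimum(q.max(-1),0)
def sd_crank(p):
    h=box(p,[-.015,-.015,0],[.015,.015,.032]);a=box(p,[-.054,-.009,.032],[.067,.009,.042])
    c=box(p,[-.054,-.015,.032],[-.030,.015,.062]);b=box(p,[-.01,-.01,.042],[.01,.01,.074])
    r=np.hypot(p[...,0]-.055,p[...,1])-.009;z=np.abs(p[...,2]-.065)-.022
    g=np.maximum(r,z)
    return np.min([h,a,c,b,g],0)
def sd_nest(p):
    return np.minimum(box(p,[-.13,-.06,0],[.11,.06,.01]),box(p,[0,-.05,0],[.1,.05,.06]))
from scipy.optimize import least_squares
def fit(sd,S,x0,z=False,fs=.002):
    def T(x,S):
        c,s=np.cos(x[2]),np.sin(x[2]);d=S-np.array([x[0],x[1],x[3] if z else 0])
        return np.stack([c*d[:,0]+s*d[:,1],-s*d[:,0]+c*d[:,1],d[:,2]],-1)
    r=least_squares(lambda x:sd(T(x,S)),x0,loss="soft_l1",f_scale=fs,x_scale=[.01,.01,.1]+([.01] if z else []))
    return r.x,np.median(np.abs(sd(T(r.x,S))))
E
python3 - <<'E'
from h import *
for n in("side","top"):
    im,d=grab(n,12); np.savez(f"{n}1.npz",im=im,d=d)
    P=cloud(n,d); ok=d>0
    def sel(c,r,zmin):
        m=ok&(np.hypot(P[...,0]-c[0],P[...,1]-c[1])<r)&(P[...,2]>zmin)&(P[...,2]<.12);return P[m]
    S=sel((.4735,.278),.09,.006)
    # direction: handle -> weight
    for z in(False,True):
        x0=[.473,.278,np.radians(210)]+([0] if z else [])
        best=min((fit(sd_crank,S,[.473,.278,np.radians(a)]+([0] if z else []),z) for a in(30,-60,120,210,-120,-150)),key=lambda t:t[1]); print(n,"crank",len(S),best[0].round(4),np.degrees(best[0][2])%360,best[1])
        S2=sel((.6266,.0134),.17,.005);
        # drop housing region
        x=np.array([.627,.0234]);u=np.array([np.cos(np.radians(84.9)),np.sin(np.radians(84.9))])
        l=(S2[:,:2]-x)@u; w=(S2[:,:2]-x)@np.array([-u[1],u[0]]);S2=S2[~((l<.004)&(abs(w)<.04))]
        b=fit(sd_nest,S2,[.627,.0234,np.radians(84.9)]+([0] if z else []),z);print(n,"nest",len(S2),b[0].round(4),np.degrees(b[0][2]),b[1])
    m=ok&(np.hypot(P[...,0]-.55,P[...,1]+.05)<.06)&(abs(P[...,2])<.02)
    print("benchz",np.median(P[m][:,2]))
    def sd_tray(p):
        o=box(p,[-.065,-.065,0],[.065,.065,.018]); i=box(p,[-.061,-.061,.004],[.061,.061,.1]); return np.maximum(o,-i)
    S=sel((.4995,-.286),.1,.0025); b=fit(sd_tray,S,[.4995,-.286,np.radians(11.8)]); print("tray",b[0].round(4),np.degrees(b[0][2]),b[1])
E
python3 - <<'E'
from h import *
for n,r,f in(("side",(205,250,285,335),12),("top",(155,205,255,310),12)):
    im=np.load(f"{n}1.npz")["im"];y0,y1,x0,x1=r;c=im[y0:y1,x0:x1,::-1];c=np.clip((c-c.min())/(c.max()-c.min())*255,0,255).astype(np.uint8)
    cv2.imwrite(f"pics/sq_{n}.png",cv2.resize(c,None,fx=f,fy=f,interpolation=cv2.INTER_CUBIC))
E
```

```text
side crank 457 [0.4791 0.2782 3.6765] 210.65079199609724 0.0003932540733668326
side nest 1777 [0.6212 0.0197 1.447 ] 82.90448277606383 0.0009004584886923017
side crank 457 [ 4.7910e-01  2.7820e-01 -2.6066e+00  5.0000e-04] 210.6502257023812 0.00039506543026207076
side nest 1777 [6.212e-01 1.970e-02 1.447e+00 5.000e-04] 82.90727801805491 0.000652616975599131
benchz 0.001888942472193289
tray [ 0.4997 -0.2932  0.2072] 11.871760428114342 0.0009568722554067488
top crank 653 [ 0.4792  0.2817 -2.608 ] 210.57211031347967 0.0003156086958398703
top nest 3067 [0.623  0.0237 1.4325] 82.07842756532145 0.0006445065199807698
top crank 653 [ 4.7920e-01  2.8160e-01  3.6747e+00 -4.0000e-04] 210.54398545905352 0.000251936436125616
top nest 3067 [ 6.230e-01  2.380e-02  1.433e+00 -3.000e-04] 82.10538786386013 0.000610065369959915
benchz 0.0009052656084848065
tray [ 0.4997 -0.2865  0.2057] 11.783019584244592 0.00038867107152412705
```

View pics/sq_side.png

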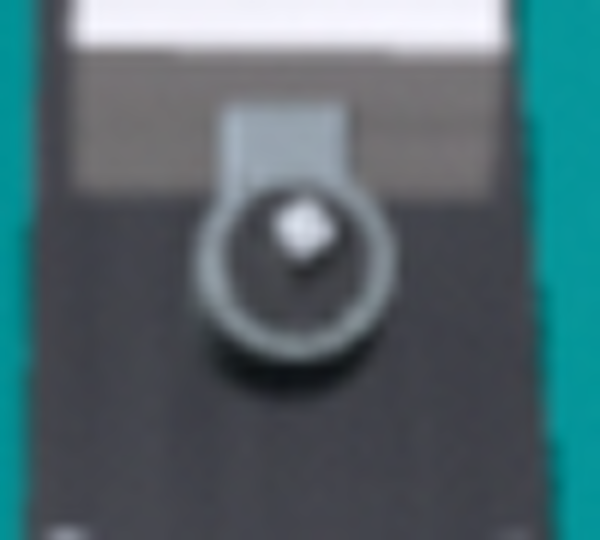

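View pics/sq_top.png

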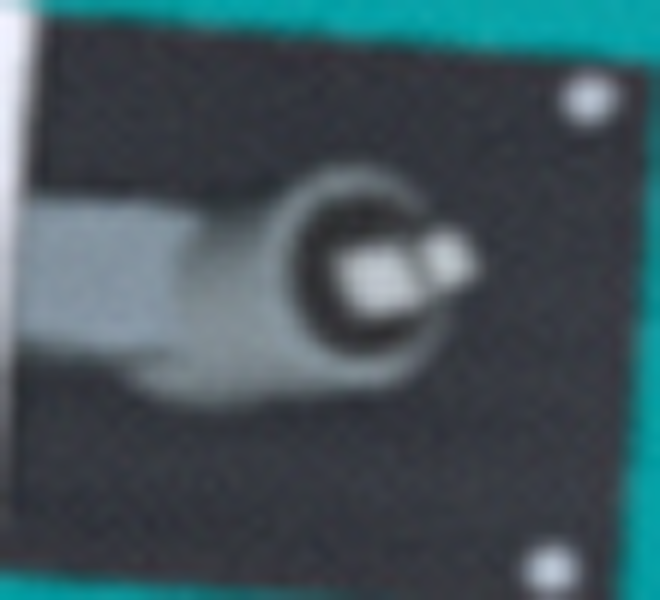

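```bash
cat >> h.py <<'E'
def contour(n,seed,k=1,up=4):
    im=np.load(f"{n}{k}.npz")["im"].astype(np.float32)
    f=im[...,1]-im[...,0]
    F=cv2.resize(f,None,fx=up,fy=up,interpolation=cv2.INTER_CUBIC)
    mat=np.median(f[(f>30)]); m=(F<mat/2).astype(np.uint8)
    cs,_=cv2.findContours(m,cv2.RETR_EXTERNAL,cv2.CHAIN_APPROX_NONE)
    s=np.array(seed,float)*up
    c=[c for c in cs if cv2.pointPolygonTest(c,(float(s[0]),float(s[1])),False)>=0]
    return (c[0][:,0,:]+.5)/up-.5
def corners(lo,hi): return np.array([[x,y,z] for x in(lo[0],hi[0]) for y in(lo[1],hi[1]) for z in(lo[2],hi[2])])
def place(pts,x):
    c,s=np.cos(x[2]),np.sin(x[2]);return pts@np.array([[c,s,0],[-s,c,0],[0,0,1]])+[x[0],x[1],0]
def hullfit(cams,pts,seed3,x0,k=1,fs=.5):
    C={n:contour(n,proj(n,np.array(seed3)),k) for n in cams}
    def res(x):
        o=[]
        for n,c in C.items():
            h=cv2.convexHull(proj(n,place(pts,x)).astype(np.float32))
            o+= [cv2.pointPolygonTest(h,(float(a),float(b)),True) for a,b in c[::3]]
        return np.array(o)
    r=least_squares(res,x0,loss="soft_l1",f_scale=fs,x_scale=[.01,.01,.1],diff_step=1e-3)
    return r.x,np.median(np.abs(res(r.x)))
NEST=np.vstack([corners([-.13,-.06,0],[.11,.06,.01]),corners([0,-.05,0],[.1,.05,.06])])
TRAY=corners([-.065,-.065,0],[.065,.065,.018])
E
python3 - <<'E'
from h import *
for cams in(["top"],["side"],["top","side"]):
    a=hullfit(cams,NEST,[.627,.05,.06],[.627,.0234,1.48]);print(cams,"nest",a[0].round(4),np.degrees(a[0][2]).round(2),a[1])
    a=hullfit(cams,TRAY,[.4995,-.287,.0],[.4995,-.287,.206]);print(cams,"tray",a[0].round(4),np.degrees(a[0][2]).round(2),a[1])
E
```

```text
['top'] nest [0.6275 0.0229 1.4769] 84.62 0.16167979932394982
['top'] tray [ 0.4997 -0.2876  0.2055] 11.77 0.11898431395830149
['side'] nest [0.626  0.0247 1.4864] 85.16 0.27467266679387714
['side'] tray [ 0.4984 -0.2878  0.2061] 11.81 0.20082279833057703
['top', 'side'] nest [0.6269 0.0234 1.4792] 84.75 0.3351147669451547
['top', 'side'] tray [ 0.4991 -0.2877  0.2049] 11.74 0.27008073234186336
```

```bash
cat >> h.py <<'E'
NX=[.6270,.0236,1.4792]
def nestR(x=NX): 
    c,s=np.cos(x[2]),np.sin(x[2]);return np.array([[c,-s,0],[s,c,0],[0,0,1]])
def n2w(p,x=NX): return nestR(x)@np.asarray(p,float)+[x[0],x[1],0]
def seat(x=NX):
    p=n2w([-.072,0,.0655],x);R=nestR(x)
    z=R@np.array([-.5,0,np.sqrt(.75)]);e=R@np.array([np.sqrt(.75),0,.5]);y=np.cross(z,e)
    return p,e,y,z   # e: towards block, uphill
def cylp(c0,r,z0,z1,n=40):
    t=np.linspace(0,2*np.pi,n);return np.vstack([np.stack([c0[0]+r*np.cos(t),c0[1]+r*np.sin(t),0*t+z],-1) for z in(z0,z1)])
CRANK=[corners([-.015,-.015,0],[.015,.015,.032]),corners([-.054,-.009,.032],[.067,.009,.042]),corners([-.054,-.015,.032],[-.03,.015,.062]),corners([-.01,-.01,.042],[.01,.01,.074]),cylp((.055,0),.009,.043,.087)]
def crankfit(cams,x0,k=1):
    s=place(np.array([[0,0,.037]]),x0)[0]
    C={n:contour(n,proj(n,s),k) for n in cams}
    def res(x):
        o=[]
        for n,c in C.items():
            hs=[cv2.convexHull(proj(n,place(p,x)).astype(np.float32)) for p in CRANK]
            o+=[max(cv2.pointPolygonTest(h,(float(a),float(b)),True) for h in hs) for a,b in c[::2]]
        return np.array(o)
    r=least_squares(res,x0,loss="soft_l1",f_scale=.5,x_scale=[.01,.01,.1],diff_step=1e-3)
    return r.x,np.median(np.abs(res(r.x)))
E
python3 - <<'E'
from h import *
for cams in(["top"],["side"],["top","side"]):
    a=crankfit(cams,[.479,.280,3.676]);print(cams,a[0].round(4),np.degrees(a[0][2]).round(2),a[1])
from scipy.optimize import minimize
p,e,y,z=seat();F=np.stack([e,y,z],1)
U=8
def render(n,ang,dx,dy,x0,y0,w,h):
    ca,sa=np.cos(ang),np.sin(ang)
    L=np.zeros((h*U,w*U),np.uint8)
    def P(q):
        q=np.asarray(q,float);return ((proj(n,p+q@F.T)+[dx,dy]-[x0,y0]+.5)*U-.5)
    def poly(q,l): cv2.fillPoly(L,[np.round(P(q)*16).astype(np.int32)],l,shift=4)
    t=np.linspace(0,2*np.pi,60)
    poly(np.stack([.022*np.cos(t),.022*np.sin(t),0*t-.003],-1),1)
    poly(np.stack([.017*np.cos(t),.017*np.sin(t),0*t],-1),2)
    Rz=np.array([[ca,-sa,0],[sa,ca,0],[0,0,1]])
    def sq(a,zz): return np.array([[a,a,zz],[-a,a,zz],[-a,-a,zz],[a,-a,zz]])@Rz.T
    A,B,Cc=sq(.006,0),sq(.006,.026),sq(.0038,.030)
    l=3
    for lo,hi in((A,B),(B,Cc)):
        for i in range(4):
            j=(i+1)%4;q=np.array([lo[i],lo[j],hi[j],hi[i]]);pp=P(q)
            ar=cv2.contourArea(pp.astype(np.float32),oriented=True)
            if ar<0: poly(q,l)
            l+=1
    poly(Cc,l)
    return L
data={}
for n in("side","top"):
    im=np.load(f"{n}1.npz")["im"].mean(-1)
    c=proj(n,p+.015*z);x0,y0=int(c[0])-11,int(c[1])-11;w=h=23
    # mask pixels near square prism
    t=np.linspace(0,6.28,30);hh=np.vstack([np.stack([.011*np.cos(t),.011*np.sin(t),0*t+q],-1) for q in(0,.03)])
    hull=cv2.convexHull(proj(n,p+hh@F.T).astype(np.float32))
    m=np.array([[cv2.pointPolygonTest(hull,(float(u),float(v)),False)>=0 for u in range(x0,x0+w)] for v in range(y0,y0+h)])
    data[n]=(im[y0:y0+h,x0:x0+w],m,x0,y0,w,h)
def cost(n,ang,dx,dy,sig=.8):
    I,m,x0,y0,w,h=data[n];L=render(n,ang,dx,dy,x0,y0,w,h)
    cols=[]
    for l in np.unique(L):
        M=(L==l).astype(np.float32)
        M=cv2.GaussianBlur(M,(0,0),sig*U);M=cv2.resize(M,(w,h),interpolation=cv2.INTER_AREA)[m]
        if M.sum()>.5: cols.append(M)
    A=np.stack(cols,1);b=I[m];A2=np.vstack([A,.05*np.eye(A.shape[1])]);b2=np.r_[b-110,np.zeros(A.shape[1])]
    s=np.linalg.lstsq(A2,b2,rcond=None)[0];return ((A@s-(b-110))**2).mean()
for n in("side","top"):
    out=[]
    for a in range(0,90,5):
        b=min((minimize(lambda v:cost(n,np.radians(a),v[0],v[1],v[2]),[0,0,s],method="Nelder-Mead",options=dict(maxiter=60,initial_simplex=[[0,0,s],[.7,0,s],[0,.7,s],[0,0,s+.3]])) for s in(.8,)),key=lambda r:r.fun)
        out.append((a,round(b.fun,1),b.x.round(2).tolist()))
    print(n,*out,sep="\n ")
E
```

```text
['top'] [0.4792 0.2808 3.6816] 210.94 0.48641050448612333
['side'] [0.478  0.2817 3.6771] 210.68 0.4511019104892202
['top', 'side'] [0.4788 0.2808 3.6792] 210.81 0.46726915936953783Traceback (most recent call last):
  File "<stdin>", line 49, in <module>
  File "<stdin>", line 49, in <genexpr>
    res = _minimize_neldermead(fun, x0, args, callback, bounds=bounds,
                               **options)
    fxr = func(xr)
    fx = function(np.copy(x), *(wrapper_args + args))
  File "<stdin>", line 49, in <lambda>
  File "<stdin>", line 38, in cost
  File "<stdin>", line 24, in render
  File "<stdin>", line 12, in poly
  File "<stdin>", line 11, in P
  File "h.py", line 9, in proj
    c=get_calibration(n);K=c["intrinsics"];T=np.linalg.inv(c["world_from_camera"])
ValueError: time passes only in moves, steps and waits
```

```bash
cat > /tmp/p.py <<'E'
s=open('h.py').read()
s=s.replace("from plant import *\n","from plant import *\nimport functools\nget_calibration=functools.lru_cache(get_calibration)\n",1)
open('h.py','w').write(s)
E
python3 /tmp/p.py
cat > sq.py <<'E'
from h import *
from scipy.optimize import minimize
p,e,y,z=seat();F=np.stack([e,y,z],1)
U=8
def render(n,ang,dx,dy,x0,y0,w,h):
    ca,sa=np.cos(ang),np.sin(ang)
    L=np.zeros((h*U,w*U),np.uint8)
    def P(q):
        q=np.asarray(q,float);return ((proj(n,p+q@F.T)+[dx,dy]-[x0,y0]+.5)*U-.5)
    def poly(q,l): cv2.fillPoly(L,[np.round(P(q)*16).astype(np.int32)],l,shift=4)
    t=np.linspace(0,2*np.pi,60)
    poly(np.stack([.022*np.cos(t),.022*np.sin(t),0*t-.003],-1),1)
    poly(np.stack([.017*np.cos(t),.017*np.sin(t),0*t],-1),2)
    Rz=np.array([[ca,-sa,0],[sa,ca,0],[0,0,1]])
    def sq(a,zz): return np.array([[a,a,zz],[-a,a,zz],[-a,-a,zz],[a,-a,zz]])@Rz.T
    A,B,Cc=sq(.006,0),sq(.006,.026),sq(.0038,.030)
    l=3
    for lo,hi in((A,B),(B,Cc)):
        for i in range(4):
            j=(i+1)%4;q=np.array([lo[i],lo[j],hi[j],hi[i]]);pp=P(q)
            d=(pp[1]-pp[0]);f=pp[2]-pp[1]
            if d[0]*f[1]-d[1]*f[0]<0: poly(q,l)
            l+=1
    poly(Cc,l)
    return L
def load_sq(n,k=1):
    im=np.load(f"{n}{k}.npz")["im"].mean(-1)
    c=proj(n,p+.015*z);x0,y0=int(c[0])-11,int(c[1])-11;w=h=23
    t=np.linspace(0,6.28,30);hh=np.vstack([np.stack([.011*np.cos(t),.011*np.sin(t),0*t+q],-1) for q in(0,.03)])
    hull=cv2.convexHull(proj(n,p+hh@F.T).astype(np.float32))
    m=np.array([[cv2.pointPolygonTest(hull,(float(u),float(v)),False)>=0 for u in range(x0,x0+w)] for v in range(y0,y0+h)])
    return im[y0:y0+h,x0:x0+w],m,x0,y0,w,h
data={n:load_sq(n) for n in("side","top")}
def cost(n,ang,dx,dy,sig=.8):
    if not .4<sig<1.8: return 1e6
    I,m,x0,y0,w,h=data[n];L=render(n,ang,dx,dy,x0,y0,w,h)
    cols=[]
    for l in np.unique(L):
        M=cv2.GaussianBlur((L==l).astype(np.float32),(0,0),sig*U);M=cv2.resize(M,(w,h),interpolation=cv2.INTER_AREA)[m]
        if M.sum()>.5: cols.append(M)
    A=np.stack(cols,1);b=I[m];A2=np.vstack([A,.05*np.eye(A.shape[1])]);b2=np.r_[b-110,np.zeros(A.shape[1])]
    s=np.linalg.lstsq(A2,b2,rcond=None)[0];return ((A@s-(b-110))**2).mean()
if __name__=="__main__":
  for n in("side","top"):
    print(n)
    for a in range(0,90,6):
        s=.8;b=minimize(lambda v:cost(n,np.radians(a),*v),[0,0,s],method="Nelder-Mead",options=dict(maxiter=70,initial_simplex=[[0,0,s],[.7,0,s],[0,.7,s],[0,0,s+.3]]))
        print(a,round(b.fun,1),b.x.round(2).tolist())
E
time python3 sq.py
```

```text
side
0 25.1 [0.08, 0.12, 0.83]
6 22.2 [0.05, 0.26, 0.72]
12 19.2 [0.09, 0.38, 0.66]
18 15.4 [-0.06, 0.44, 0.62]
24 12.6 [-0.1, 0.56, 0.6]
30 10.8 [-0.38, 0.53, 0.63]
36 10.1 [-0.25, 0.39, 0.65]
42 10.3 [-0.41, 0.43, 0.64]
48 12.8 [-0.48, 0.43, 0.65]
54 15.7 [-0.37, 0.41, 0.68]
60 18.0 [-0.25, 0.24, 0.73]
66 20.5 [-0.18, 0.18, 0.76]
72 22.8 [-0.14, 0.18, 0.78]
78 28.9 [-0.14, 0.86, 0.87]
84 24.9 [-0.27, 1.42, 1.37]
top
0 20.7 [0.2, 0.35, 1.65]
6 15.8 [0.36, 0.42, 1.3]
12 9.9 [0.58, 0.47, 1.06]
18 11.1 [0.75, 0.55, 0.93]
24 7.7 [0.62, 0.26, 0.94]
30 5.7 [0.58, 0.08, 0.92]
36 5.2 [0.42, -0.08, 0.94]
42 6.3 [0.36, -0.25, 1.0]
48 9.4 [0.15, -0.48, 1.14]
54 14.0 [0.12, -0.61, 1.39]
60 18.1 [0.08, -0.41, 1.61]
66 21.2 [0.02, -0.5, 1.65]
72 24.6 [0.04, -0.22, 1.8]
78 25.2 [-0.1, -0.26, 1.76]
84 24.6 [0.11, 0.17, 1.8]
real	0m41.675s
user	0m42.160s
sys	0m0.148s
```

```bash
cat >> h.py <<'E'
from scipy.spatial.transform import Rotation as Ro
CX=[.4790,.2812,3.6792]; SQ=np.radians(36.5); TIP=.0435
def tool(cx,cy,cz,s): return np.stack([-cz,s*cy,s*cx],1)
def rpy(R): return Ro.from_matrix(R).as_euler("xyz").tolist()
def shaftframe(phi):
    p,e,y,z=seat(); cx=np.cos(phi)*e+np.sin(phi)*y; return p,cx,np.cross(z,cx),z
E
python3 - <<'E'
from h import *
c,s_=np.cos(CX[2]),np.sin(CX[2]);cx=np.array([c,s_,0]);cz=np.array([0,0,1.]);cy=np.cross(cz,cx)
for s in(1,-1):
    R=tool(cx,cy,cz,s);P=np.array([CX[0],CX[1],0])
    q=inverse_kinematics((P+[0,0,TIP]).tolist(),rpy(R));print("grasp",s,None if q is None else np.round(q,2))
for k in range(4):
  for s in(1,-1):
    p,cx,cy,z=shaftframe(SQ+k*np.pi/2);R=tool(cx,cy,z,s)
    qs=[inverse_kinematics((p+z*(TIP+h)).tolist(),rpy(R)) for h in(0,.06)]
    print("fit",k,s,[None if q is None else np.round(q,2).tolist() for q in qs])
p,e,y,z=seat()
print(p,z)
for psi in range(0,360,20):
    a=np.radians(psi);ty=np.cos(a)*e+np.sin(a)*y;R=np.stack([-z,ty,np.cross(-z,ty)],1)
    Q=[inverse_kinematics((p+z*.058+.055*(np.cos(f)*e+np.sin(f)*y)).tolist(),rpy(R)) for f in np.linspace(0,2*np.pi,9)[:-1]]
    if all(q is not None for q in Q):
        Q=np.array(Q);print("wind",psi,Q.min(0).round(2),Q.max(0).round(2))
    else: print("wind",psi,sum(q is None for q in Q))
hp=n2w([.05,0,.07]);R0=nestR()
for s in(1,-1):
    R=tool(R0[:,0],R0[:,1],R0[:,2],s);print("sink",inverse_kinematics(hp.tolist(),rpy(R)))
E
```

```text
grasp 1 [ 0.39  0.27  1.85 -0.    1.02  1.42]
grasp -1 [ 0.39  0.27  1.85 -0.    1.02 -1.72]
fit 0 1 [[-0.49, 0.44, 1.59, 0.49, 1.36, 1.94], [-0.54, 0.4, 1.54, 0.47, 1.46, 1.94]]
fit 0 -1 [[-0.49, 0.44, 1.59, 0.49, 1.36, -1.21], [-0.54, 0.4, 1.54, 0.47, 1.46, -1.2]]
fit 1 1 [[-0.49, 0.44, 1.59, 0.49, 1.36, 0.36], [-0.54, 0.4, 1.54, 0.47, 1.46, 0.37]]
fit 1 -1 [None, None]
fit 2 1 [[-0.49, 0.44, 1.59, 0.49, 1.36, -1.21], [-0.54, 0.4, 1.54, 0.47, 1.46, -1.2]]
fit 2 -1 [[-0.49, 0.44, 1.59, 0.49, 1.36, 1.94], [-0.54, 0.4, 1.54, 0.47, 1.46, 1.94]]
fit 3 1 [None, None]
fit 3 -1 [[-0.49, 0.44, 1.59, 0.49, 1.36, 0.36], [-0.54, 0.4, 1.54, 0.47, 1.46, 0.37]]
[ 0.62041428 -0.04809818  0.0655    ] [-0.04573415 -0.49790399  0.8660254 ]
wind 0 [-0.58  0.31  1.42  0.47  1.37 -2.22] [-0.44  0.55  1.73  0.5   1.41 -2.05]
wind 20 [-0.58  0.31  1.42  0.47  1.37 -2.57] [-0.44  0.55  1.73  0.5   1.41 -2.4 ]
wind 40 8
wind 60 8
wind 80 6
wind 100 [-0.58  0.31  1.42  0.47  1.37  2.32] [-0.44  0.55  1.73  0.5   1.41  2.48]
wind 120 [-0.58  0.31  1.42  0.47  1.37  1.97] [-0.44  0.55  1.73  0.5   1.41  2.13]

[... 478 characters left out ...]
  0.55  1.73  0.5   1.41  0.04]
wind 260 [-0.58  0.31  1.42  0.47  1.37 -0.48] [-0.44  0.55  1.73  0.5   1.41 -0.31]
wind 280 [-0.58  0.31  1.42  0.47  1.37 -0.83] [-0.44  0.55  1.73  0.5   1.41 -0.66]
wind 300 [-0.58  0.31  1.42  0.47  1.37 -1.18] [-0.44  0.55  1.73  0.5   1.41 -1.01]
wind 320 [-0.58  0.31  1.42  0.47  1.37 -1.52] [-0.44  0.55  1.73  0.5   1.41 -1.36]
wind 340 [-0.58  0.31  1.42  0.47  1.37 -1.87] [-0.44  0.55  1.73  0.5   1.41 -1.71]
sink None
sink [-8.25265721e-03  4.01726148e-01  1.62038328e+00 -4.44089210e-16
  1.11948322e+00  8.33436696e-02]<sys>:0: UserWarning: Gimbal lock detected. Setting third angle to zero since it is not possible to uniquely determine all angles.
```

```bash
cat >> h.py <<'E'
def st(): 
    o=observe();print("t",round(o["time_s"],2),"eef",o["eef_pos"].round(4),"F",o["ft_force"].round(1),"M",o["torque"].round(2),"op",round(o["opening"],4));return o
E
python3 - <<'E' 2>/dev/null
from h import *
c,s_=np.cos(CX[2]),np.sin(CX[2]);cx=np.array([c,s_,0]);cz=np.array([0,0,1.]);cy=np.cross(cz,cx)
R=tool(cx,cy,cz,1);P=np.array([CX[0],CX[1],0])
gripper_to(.045);movep((P+[0,0,.16]).tolist(),rpy(R));st()
print(move_l((P+[0,0,TIP]).tolist(),feed=.1,max_force=12));st()
gripper_to(.015,60);st()
im,d=get_image("side");cv2.imwrite("pics/g.png",cv2.resize(im[110:230,180:340,::-1],None,fx=4,fy=4,interpolation=cv2.INTER_CUBIC))
E
```

```text
t 4.95 eef [0.4795 0.2806 0.1601] F [-0.2 -0.5  0.6] M [0.03 0.01 0.03] op 0.0449
False
t 6.27 eef [0.4797 0.2815 0.0443] F [ 0.9 -0.1 -0.3] M [-0.    0.07 -0.01] op 0.0449
t 6.61 eef [0.4797 0.2814 0.0443] F [-0.2 -0.9  3.5] M [-0.05  0.04 -0.02] op 0.0191
```

View pics/g.png

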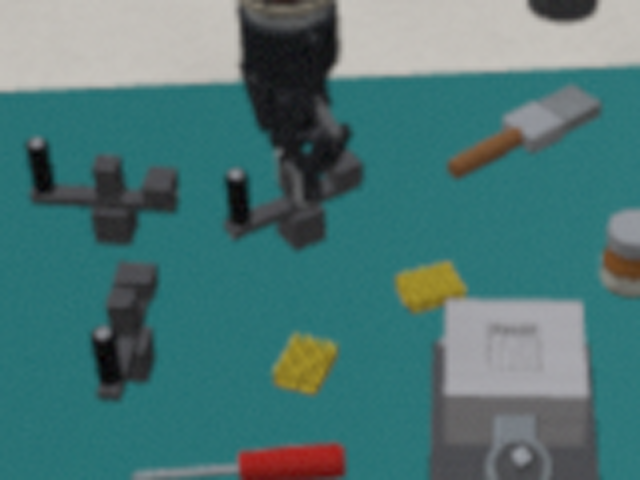

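The jaws hold the crank's boss at 19 mm opening, side crop (300,185). Next I'll lift it and move to a standoff on the shaft axis.

```bash
cat >> h.py <<'E'
DS=np.array([-.0003,-.0010,0])
E
python3 - <<'E' 2>/dev/null
from h import *
o=observe();e0=o["eef_pos"]
move_l([CX[0],CX[1],.20],feed=.25);st()
p,cx,cy,z=shaftframe(SQ);p=p+DS;R=tool(cx,cy,z,1)
movep((p+z*(TIP+.09)).tolist(),rpy(R));st()
move_l((p+z*(TIP+.042)).tolist(),feed=.1);st()
for n in("side","top"):
    im,d=grab(n,6);np.savez(f"{n}2.npz",im=im,d=d)
    c=proj(n,p+z*.06).astype(int);v=im.copy().astype(np.uint8)
    y0,x0=c[1]-35,c[0]-45;cr=cv2.resize(v[y0:y0+70,x0:x0+90,::-1],None,fx=8,fy=8,interpolation=cv2.INTER_CUBIC)
    # overlay expected crank
    F=np.stack([cx,cy,z],1)
    for q in CRANK[:4]:
        h=cv2.convexHull(((proj(n,p+z*.042+q@F.T)-[x0,y0]+.5)*8-.5).astype(np.float32));cv2.polylines(cr,[h.astype(int)],True,(0,255,255),1)
    cv2.imwrite(f"pics/fit_{n}.png",cr)
E
```

```text
t 7.43 eef [0.4777 0.2807 0.1978] F [-0.8  0.7 -3.7] M [ 0.04 -0.01 -0.01] op 0.0192
t 9.01 eef [ 0.614  -0.1141  0.1809] F [ 0.6 -0.  -3.5] M [-0.52  0.05  0.05] op 0.019
t 9.64 eef [ 0.6163 -0.0913  0.1396] F [ 0.3 -0.  -2.9] M [-0.52  0.09 -0.03] op 0.019
```

View pics/fit_side.png

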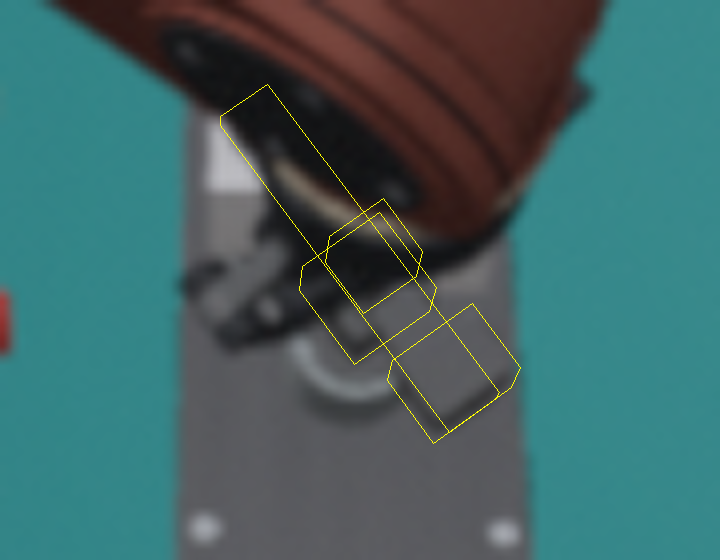

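View pics/fit_top.png

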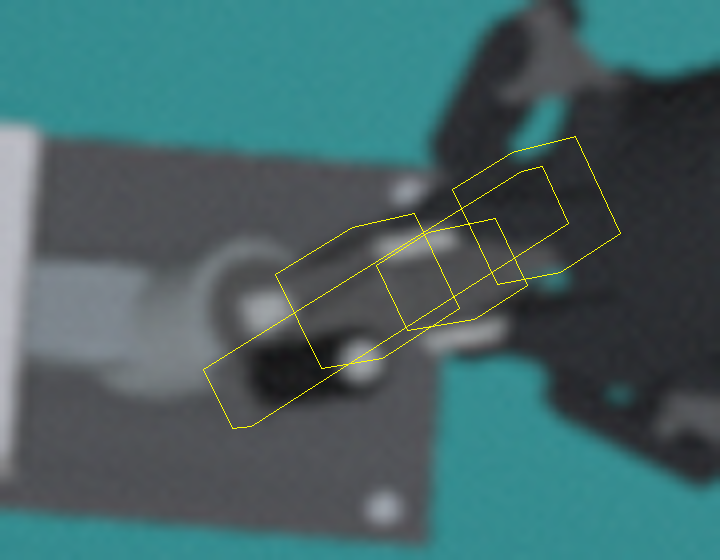

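The crank in hand matches the overlay in both views: counterweight at side crop (445,370), hub at top crop (340,290). I'll insert it now with a force stop.

```bash
python3 - <<'E' 2>/dev/null
from h import *
p,cx,cy,z=shaftframe(SQ);p=p+DS;F=np.stack([cx,cy,z],1)
def rep():
    o=st();print("  rel in crank axes mm",((o["eef_pos"]-p)@F*1e3-[0,0,TIP*1e3]).round(1),"F",(o["ft_force"]@F).round(1),"M",(o["torque"]@F).round(2))
rep()
print(move_l((p+z*(TIP+.015)).tolist(),feed=.05,max_force=12));rep()
E
```

```text
t 10.24 eef [ 0.6162 -0.0918  0.1396] F [-0.5  0.  -2.6] M [-0.55  0.04  0.01] op 0.019
  rel in crank axes mm [-0.   0.1 42.1] F [-0.8  1.2 -2.3] M [0.33 0.44 0.02]
False
t 10.93 eef [ 0.6173 -0.0782  0.1158] F [ 0.9 -1.  -4.9] M [-0.85 -0.12 -0.11] op 0.0194
  rel in crank axes mm [-0.   0.2 14.7] F [-3.2  1.1 -3.8] M [0.31 0.8  0.01]
```

```bash
python3 - <<'E' 2>/dev/null
from h import *
p,cx,cy,z=shaftframe(SQ);p=p+DS;F=np.stack([cx,cy,z],1)
def rep():
    o=st();print("  rel in crank axes mm",((o["eef_pos"]-p)@F*1e3-[0,0,TIP*1e3]).round(1),"F",(o["ft_force"]@F).round(1),"M",(o["torque"]@F).round(2))
print(move_l((p+z*(TIP+.002)).tolist(),feed=.05,max_force=15));rep()
print(move_l((p+z*(TIP-.003)).tolist(),feed=.02,max_force=18));hold(.1);rep()
E
```

```text
False
t 11.34 eef [ 0.6179 -0.0716  0.1044] F [ 1.7 -0.8 -5.3] M [-0.9  -0.18 -0.18] op 0.0189
  rel in crank axes mm [-0.   0.2  1.5] F [-3.6  0.5 -4.3] M [ 0.27  0.9  -0.03]
True
t 11.68 eef [ 0.6183 -0.0715  0.1036] F [-0.9 -1.5  6.4] M [0.08 0.16 0.11] op 0.0195
  rel in crank axes mm [-0.5  0.   0.8] F [ 1.9 -0.5  6.3] M [ 0.13 -0.17  0.01]
```

Seated: contact about 0.8 mm above the nominal home, with low side loads. Next I'll release, slide up and over so the handle sits between the fingers, and grip it.

```bash
python3 - <<'E' 2>/dev/null
from h import *
p,cx,cy,z=shaftframe(SQ);p=p+DS
gripper_to(.04);st()
H=.062
move_l((p+z*H).tolist(),feed=.1)
for n in("side","top"):
    im,d=get_image(n);c=proj(n,p+z*.06).astype(int)
    y0,x0=c[1]-35,c[0]-45;cr=cv2.resize(im[y0:y0+70,x0:x0+90,::-1],None,fx=6,fy=6,interpolation=cv2.INTER_CUBIC)
    F=np.stack([cx,cy,z],1)
    for q in CRANK:
        h=cv2.convexHull(((proj(n,p+q@F.T)-[x0,y0]+.5)*6-.5).astype(np.float32));cv2.polylines(cr,[h.astype(int)],True,(0,255,255),1)
    cv2.imwrite(f"pics/seat_{n}.png",cr)
print(move_l((p+z*H+.055*cx).tolist(),feed=.1,max_force=12));st()
gripper_to(.012,25);st()
a=cv2.hconcat([cv2.imread("pics/seat_side.png"),])
E
```

```text
t 12.01 eef [ 0.6173 -0.0711  0.1015] F [-0.2  0.5 -0. ] M [-0.26  0.06  0.03] op 0.0396
False
t 13.15 eef [ 0.5884 -0.039   0.1413] F [ 0.1 -0.5 -0.5] M [-0.27 -0.02 -0.01] op 0.04
t 13.47 eef [ 0.5883 -0.0392  0.141 ] F [ 0.7  0.5 -0.2] M [-0.32 -0.05 -0.08] op 0.0172
```

View pics/seat_top.png

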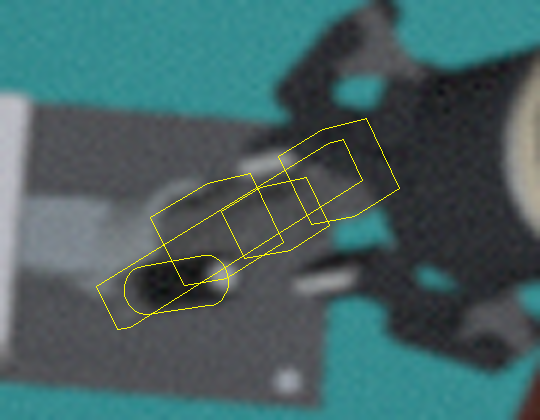

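View pics/seat_side.png

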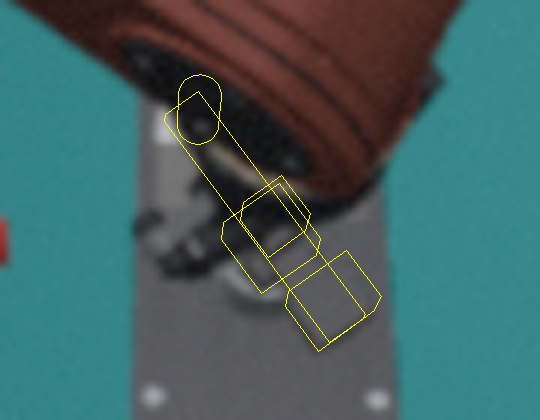

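The crank is seated as overlaid, and the grip is held at about 18 mm. I'll wind the first quarter turn now.

```bash
cat >> h.py <<'E'
def wind(f0,f1,step=15,H=.062,feed=.08,stopF=14,pr=3):
    p,e,y,z=seat();p=p+DS;f=f0;n=0
    while f>f1+1e-6:
        f=max(f-step,f1);a=np.radians(f)
        r=move_l((p+z*H+.055*(np.cos(a)*e+np.sin(a)*y)).tolist(),feed=feed,max_force=22)
        o=observe();d=o["eef_pos"]-p;A=np.degrees(np.arctan2(d@y,d@e));rad=np.array([np.cos(a)*e+np.sin(a)*y])[0];tan=-np.cross(z,rad)
        Ft=o["ft_force"]@tan;n+=1
        if n%pr==0 or r or Ft<-stopF: print("t",round(o["time_s"],2),"cmd",f,"act",round(A,1),"r",round(np.hypot(d@e,d@y)*1e3,1),"Ft",round(Ft,1),"Fr",round(o["ft_force"]@rad,1),"Fz",round(o["ft_force"]@z,1),"op",round(o["opening"],4),r)
        if r or Ft<-stopF: break
    return f
E
python3 - <<'E' 2>/dev/null
from h import *
wind(36.5,36.5-90,pr=1)
E
```

```text
t 13.8 cmd 21.5 act 21.3 r 55.1 Ft -0.3 Fr 0.4 Fz -1.4 op 0.017 False
t 14.13 cmd 6.5 act 6.6 r 55.0 Ft -0.5 Fr 1.0 Fz -1.6 op 0.0169 False
t 14.47 cmd -8.5 act -8.4 r 54.8 Ft -1.3 Fr -0.5 Fz -3.2 op 0.0171 False
t 14.8 cmd -23.5 act -23.3 r 54.6 Ft -0.9 Fr -1.6 Fz -4.5 op 0.0171 False
t 15.13 cmd -38.5 act -38.1 r 54.4 Ft 0.1 Fr -2.5 Fz -8.2 op 0.0171 False
t 15.47 cmd -53.5 act -52.9 r 54.2 Ft -1.9 Fr -3.4 Fz -9.3 op 0.0168 False
```

```bash
python3 - <<'E' 2>/dev/null
from h import *
p,cx,cy,z=shaftframe(np.radians(-53.5+4));p=p+DS
cr2=[]
for n in("side","top"):
    im,d=get_image(n);c=proj(n,p+z*.06).astype(int)
    y0,x0=c[1]-35,c[0]-35;cr=cv2.resize(im[y0:y0+70,x0:x0+70,::-1],None,fx=5.6,fy=5.6,interpolation=cv2.INTER_CUBIC)
    cr=np.clip(cr.astype(int)*1.4,0,255).astype(np.uint8);o=cr.copy()
    F=np.stack([cx,cy,z],1)
    for q in CRANK:
        h=cv2.convexHull(((proj(n,p+q@F.T)-[x0,y0]+.5)*5.6-.5).astype(np.float32));cv2.polylines(o,[h.astype(int)],True,(0,255,255),1)
    cr2.append(o)
cv2.imwrite("pics/w1.png",cv2.hconcat(cr2))
E
```

```text
(no output)
```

View pics/w1.png

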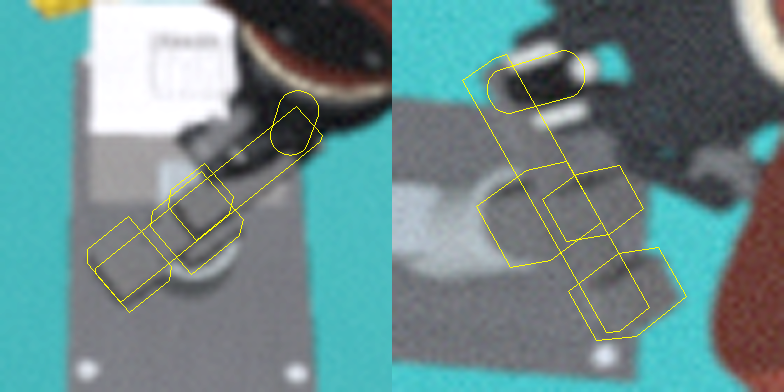

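The crank follows the hand, and the hub is still on the collar in both crops. Fz is drifting, so I'll add a small admittance correction in z and keep winding.

```bash
python3 - <<'E'
s=open('h.py').read()
s=s.replace('''        Ft=o["ft_force"]@tan;n+=1
''','''        Ft=o["ft_force"]@tan;n+=1;H+=np.clip(6e-5*(o["ft_force"]@z+1),-.0006,.0006)
''').replace('"op",round(o["opening"],4),r)\n        if r','"op",round(o["opening"],4),"H",round(H,4),r)\n        if r').replace("    return f\n","    return f,H\n")
open('h.py','w').write(s)
E
python3 - <<'E' 2>/dev/null
from h import *
print(wind(-53.5,-53.5-270,pr=2))
E
```

```text
t 16.23 cmd -83.5 act -82.7 r 53.8 Ft -1.7 Fr -5.5 Fz -10.1 op 0.0168 H 0.0609 False
t 16.9 cmd -113.5 act -112.7 r 53.7 Ft -1.4 Fr -5.0 Fz -9.5 op 0.0174 H 0.0599 False
t 17.57 cmd -143.5 act -142.4 r 53.5 Ft -1.6 Fr -4.3 Fz -7.7 op 0.0175 H 0.059 False
t 18.23 cmd -173.5 act -172.3 r 53.5 Ft -1.4 Fr -3.3 Fz -6.4 op 0.0174 H 0.0583 False
t 18.9 cmd -203.5 act 157.7 r 54.0 Ft -1.0 Fr -3.3 Fz -2.5 op 0.0172 H 0.058 False
t 19.57 cmd -233.5 act 127.2 r 55.1 Ft -1.1 Fr 1.8 Fz 5.9 op 0.0171 H 0.0586 False
t 20.23 cmd -263.5 act 97.0 r 55.9 Ft -2.2 Fr 4.8 Fz 9.1 op 0.017 H 0.0597 False
t 20.9 cmd -293.5 act 66.9 r 56.5 Ft -1.8 Fr 5.7 Fz 7.9 op 0.0169 H 0.0608 False
t 21.57 cmd -323.5 act 36.9 r 56.2 Ft -0.8 Fr 6.2 Fz 5.3 op 0.0174 H 0.0617 False
(-323.5, np.float64(0.061749540011028066))
```

One full turn is done with low forces. I'll continue to the stop.

```bash
python3 - <<'E' 2>/dev/null
from h import *
print(wind(-323.5,36.5-870,H=.0615,pr=3));hold(.2);st()
E
```

```text
t 22.57 cmd -368.5 act -8.2 r 55.3 Ft -2.1 Fr 6.3 Fz 0.3 op 0.0167 H 0.0621 False
t 23.57 cmd -413.5 act -53.5 r 54.2 Ft -0.9 Fr 1.8 Fz -5.1 op 0.0171 H 0.0616 False
t 24.57 cmd -458.5 act -98.5 r 53.5 Ft -1.6 Fr -3.9 Fz -7.2 op 0.0169 H 0.0606 False
t 25.57 cmd -503.5 act -143.4 r 53.2 Ft -1.0 Fr -5.4 Fz -6.9 op 0.0171 H 0.0596 False
t 26.57 cmd -548.5 act 171.9 r 53.5 Ft -1.6 Fr -5.6 Fz -5.6 op 0.0171 H 0.0586 False
t 27.57 cmd -593.5 act 127.0 r 54.9 Ft -1.2 Fr 0.4 Fz 3.1 op 0.0166 H 0.0586 False
t 28.57 cmd -638.5 act 81.8 r 56.1 Ft -2.1 Fr 6.6 Fz 8.0 op 0.017 H 0.0599 False
t 29.57 cmd -683.5 act 39.2 r 56.6 Ft -9.8 Fr 6.4 Fz 8.5 op 0.0171 H 0.0614 False
t 29.9 cmd -698.5 act 27.9 r 56.4 Ft -22.1 Fr 7.3 Fz 14.2 op 0.0169 H 0.062 False
(-698.5, np.float64(0.06203914558672277))
t 30.1 eef [ 0.595  -0.0337  0.1425] F [-24.3  -6.3  10.5] M [-0.59  3.68  2.02] op 0.017
```

The stop is reached: Ft rises to −22 N after about 725° (12.65 rad), which implies a start of about 2.0 rad, inside the stated 0 to 3.1 range. I'll relax, release, back off and look.

```bash
python3 - <<'E' 2>/dev/null
from h import *
p,e,y,z=seat();p=p+DS;a=np.radians(-692);h=p+.055*(np.cos(a)*e+np.sin(a)*y)
move_l((h+z*.061).tolist(),feed=.05);st()
gripper_to(.04);st()
move_l((h+z*.13).tolist(),feed=.15)
# to above the heat sink, clear
R0=nestR();R=tool(R0[:,0],R0[:,1],R0[:,2],-1)
movep(n2w([.05,0,.26]).tolist(),rpy(R));st()
for n in("side","top"):
    im,d=grab(n,6);np.savez(f"{n}3.npz",im=im,d=d);cv2.imwrite(f"pics/{n}3.png",im[:,:,::-1])
im=np.load("side3.npz")["im"].astype(np.uint8);cv2.imwrite("pics/s3c.png",cv2.resize(im[170:270,260:360,::-1],None,fx=6,fy=6,interpolation=cv2.INTER_CUBIC))
P=cloud("side",np.load("side3.npz")["d"])
L=(P-[NX[0],NX[1],0])@nestR()
m=(abs(L[...,0]-.05)<.02)&(abs(L[...,1])<.013)&(L[...,2]<.1);print("sink top z",np.percentile(L[m][:,2],[5,50,95]),m.sum())
m=(abs(L[...,0]-.05)<.045)&(abs(L[...,1])>.03)&(abs(L[...,1])<.045)&(L[...,2]<.1)&(L[...,2]>.04);print("block top z",np.median(L[m][:,2]))
E
```

```text
t 30.38 eef [ 0.5921 -0.0348  0.1419] F [-12.9  -1.7   8. ] M [-0.13  1.94  1.11] op 0.017
t 30.73 eef [ 0.5956 -0.0352  0.1424] F [0.2 0.2 0.3] M [-0.25  0.02  0.04] op 0.04
t 33.0 eef [0.6312 0.0732 0.2592] F [ 0.   0.3 -0.4] M [ 0.02 -0.02 -0.05] op 0.0396
sink top z [0.06162193 0.06387772 0.07239788] 80
block top z 0.06057901152566575
```

View pics/s3c.png

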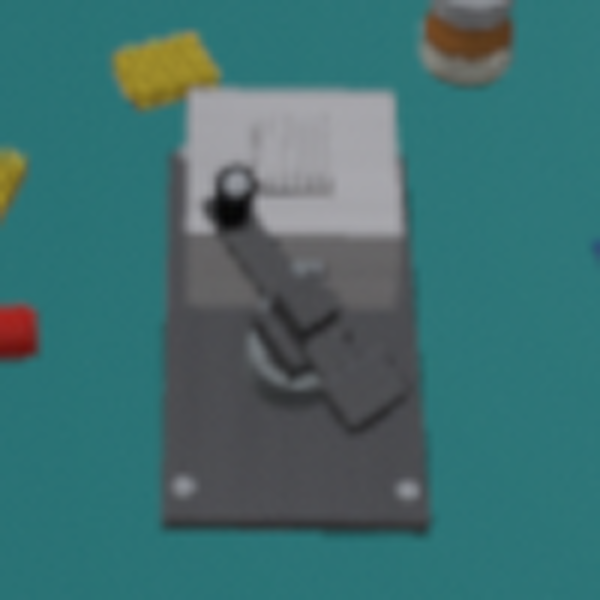

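View pics/top3.png

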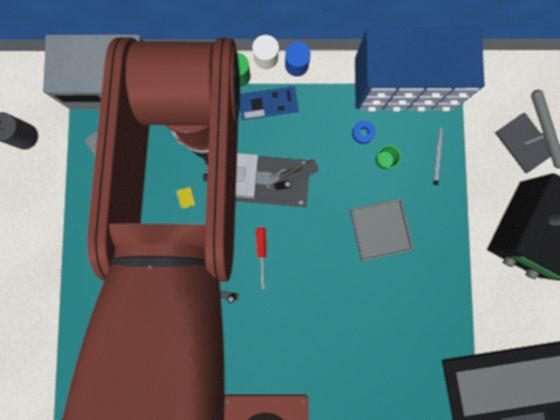

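```bash
python3 - <<'E' 2>/dev/null
from h import *
fs=[]
for f in np.arange(10,50,1.0):
  for h in(0,.002,.004,.006,.008,.012):
    p,cx,cy,z=shaftframe(np.radians(f));p=p+DS;F=np.stack([cx,cy,z],1)
    s=[]
    for n in("side","top"):
        D=np.load(f"{n}3.npz")["d"];P=cloud(n,D)[D>0];L=(P-p-h*z)@F
        m=(np.linalg.norm(L[:,:2],axis=1)<.085)&(L[:,2]>.034)&(L[:,2]<.1);s.append(np.abs(sd_crank(L[m])).clip(0,.006))
    fs.append((np.concatenate(s).mean(),f,h,len(np.concatenate(s))))
fs.sort();print(fs[:8])
_,f,h,_=fs[0]
p,cx,cy,z=shaftframe(np.radians(f));p=p+DS;F=np.stack([cx,cy,z],1);o=[]
for n in("side","top"):
    im=np.load(f"{n}3.npz")["im"];c=proj(n,p+z*.04).astype(int);y0,x0=c[1]-35,c[0]-35
    cr=np.clip(cv2.resize(im[y0:y0+70,x0:x0+70,::-1],None,fx=5.6,fy=5.6,interpolation=cv2.INTER_CUBIC)*1.3,0,255).astype(np.uint8).copy()
    for q in CRANK+[None]:
        if q is None:
            R0=nestR();q=corners([.027,-.017,.057],[.073,.017,.071]);w=np.array([n2w(v) for v in q]);col=(0,0,255)
        else: w=p+h*z+q@F.T;col=(0,255,255)
        hh=cv2.convexHull(((proj(n,w)-[x0,y0]+.5)*5.6-.5).astype(np.float32));cv2.polylines(cr,[hh.astype(int)],True,col,1)
    o.append(cr)
cv2.imwrite("pics/o3.png",cv2.hconcat(o))
E
```

```text
[(np.float64(0.0010744463900335423), np.float64(35.0), 0.002, 1003), (np.float64(0.0010795367017871183), np.float64(34.0), 0.002, 1003), (np.float64(0.001118345870486697), np.float64(36.0), 0.002, 1003), (np.float64(0.001148972407405869), np.float64(33.0), 0.002, 1003), (np.float64(0.0011986583852658802), np.float64(37.0), 0.002, 1003), (np.float64(0.001205580449222846), np.float64(34.0), 0, 1027), (np.float64(0.0012065849555059711), np.float64(35.0), 0, 1027), (np.float64(0.001248576066125215), np.float64(32.0), 0.002, 1003)]
```

View pics/o3.png

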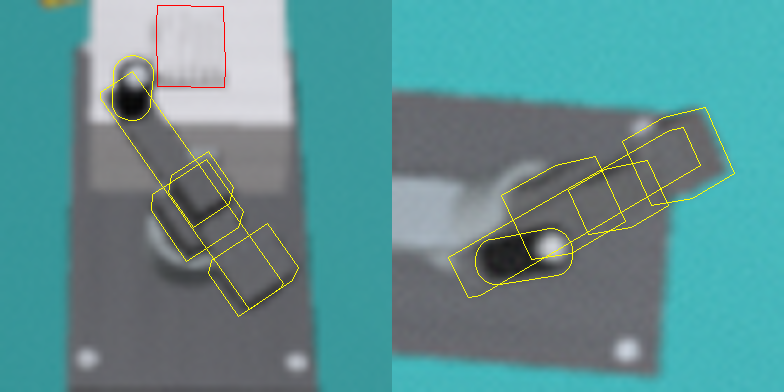

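```bash
cat > c6.py <<'E'
from h import *
def c6(k,f,cams=("side","top")):
    p,cx,cy,z=shaftframe(np.radians(f));p=p+DS;F=np.stack([cx,cy,z],1);S=[]
    for n in cams:
        D=np.load(f"{n}{k}.npz")["d"];P=cloud(n,D)[D>0];L=(P-p)@F
        S.append(L[(sd_crank(L)<.008)&(L[:,2]>.01)])
    S=np.concatenate(S)
    def res(x): return sd_crank(Ro.from_rotvec(x[3:]).inv().apply(S-x[:3]))
    r=least_squares(res,np.zeros(6),loss="soft_l1",f_scale=.0015,x_scale=[.01]*3+[.1]*3)
    x=r.x;tilt=np.arccos(Ro.from_rotvec(x[3:]).as_matrix()[2,2])
    print(cams,len(S),"pos mm",(x[:3]*1e3).round(1),"rot",x[3:].round(3),"tilt",tilt.round(3),"med",np.median(abs(res(x))).round(4));return x
if __name__=="__main__":
    import sys
    for c in(("side",),("top",),("side","top")): c6(int(sys.argv[1]),float(sys.argv[2]),c)
E
python3 c6.py 3 34.5
python3 - <<'E'
from h import *
for n in("side","top"):
    D=np.load(f"{n}3.npz")["d"];P=cloud(n,D);L=(P-[NX[0],NX[1],0])@nestR()
    m=(D>0)&(L[...,0]>.024)&(L[...,0]<.076)&(abs(L[...,1])<.02)&(L[...,2]<.09)
    print(n,m.sum(),np.histogram(L[m][:,2],bins=np.arange(.05,.09,.003)))
E
```

```text
('side',) 507 pos mm [-1.4  0.7  2.2] rot [ 0.022 -0.011  0.012] tilt 0.024 med 0.0004
('top',) 628 pos mm [ 0.2 -0.5 -0.1] rot [ 0.018 -0.009  0.013] tilt 0.02 med 0.0003
('side', 'top') 1135 pos mm [-0.1  0.7  1.3] rot [ 0.031 -0.01   0.013] tilt 0.032 med 0.0008
side 163 (array([ 0,  2,  1, 48, 47,  3, 11, 51,  0,  0,  0,  0,  0]), array([0.05 , 0.053, 0.056, 0.059, 0.062, 0.065, 0.068, 0.071, 0.074,
       0.077, 0.08 , 0.083, 0.086, 0.089]))
top 154 (array([ 0,  0,  5, 52, 19, 15, 36, 21,  0,  0,  0,  0,  0]), array([0.05 , 0.053, 0.056, 0.059, 0.062, 0.065, 0.068, 0.071, 0.074,
       0.077, 0.08 , 0.083, 0.086, 0.089]))
```

The crank is home (about 1.3 mm from seat, 0.03 rad tilt). The heat sink's top is at about 71–72 mm in nest z, so it stands proud by 11–12 mm. I'll grasp it now.

```bash
python3 - <<'E' 2>/dev/null
from h import *
gripper_to(.05)
print(move_l(n2w([.05,0,.09]).tolist(),feed=.2))
print(move_l(n2w([.05,0,.0620]).tolist(),feed=.04,max_force=8));st()
gripper_to(.025,40);st()
print(move_l(n2w([.05,0,.12]).tolist(),feed=.1));st()
o=[]
for n in("side","top"):
    im,d=grab(n,3);c=proj(n,n2w([.05,0,.12])).astype(int);y0,x0=c[1]-45,c[0]-45
    o.append(cv2.resize(np.clip(im[y0:y0+90,x0:x0+90,::-1]*1.2,0,255).astype(np.uint8),None,fx=4.4,fy=4.4,interpolation=cv2.INTER_CUBIC))
cv2.imwrite("pics/lift.png",cv2.hconcat(o))
E
```

```text
False
False
t 35.71 eef [0.6317 0.0734 0.0621] F [-0.4  0.2  1. ] M [ 0.02 -0.01  0.03] op 0.0501
t 35.99 eef [0.632  0.0734 0.0627] F [-0.2 -0.3  2.7] M [0.   0.04 0.03] op 0.0325
False
t 36.73 eef [0.6312 0.0734 0.1196] F [-0.   0.4 -1.5] M [0.03 0.   0.02] op 0.0328
```

View pics/lift.png

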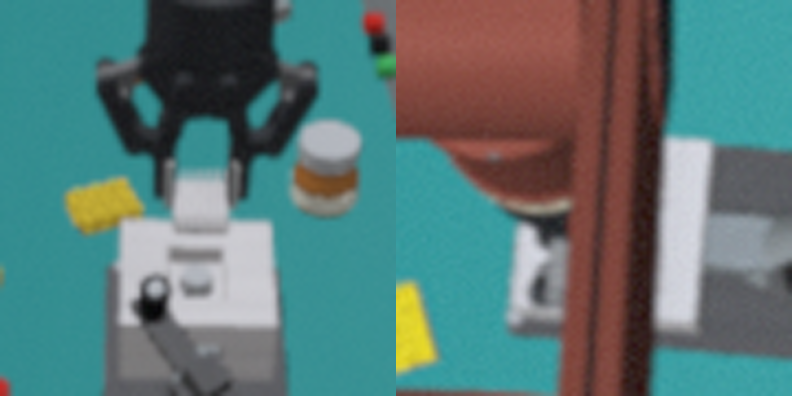

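The heat sink is gripped and level, side crop (200,205), and the rod is visible in the emptied pocket. Now I'll carry it to the tray.

```bash
python3 - <<'E' 2>/dev/null
from h import *
TX=np.array([.4991,-.2877]);a=.2049+np.pi/2
R0=nestR([0,0,a]);R=tool(R0[:,0],R0[:,1],R0[:,2],-1)
print(inverse_kinematics([*TX,.05],rpy(R)))
move_l(n2w([.05,0,.25]).tolist(),feed=.25)
movep([*TX,.20],rpy(R));st()
move_l([*TX,.03],feed=.15);st()
print(move_l([*TX,.003],feed=.02,max_force=5));st()
E
```

```text
[-0.65977947  0.30371601  1.79231364  0.          1.045563   -0.86467947]
t 39.13 eef [ 0.4995 -0.2869  0.1997] F [ 0.1 -0.2 -0.3] M [ 0.02  0.   -0.01] op 0.033
t 40.42 eef [ 0.4999 -0.2883  0.0311] F [-0.2  0.2 -1. ] M [ 0.01 -0.04 -0.03] op 0.0329
True
t 41.38 eef [ 0.499  -0.2876  0.0097] F [-0.3  0.6  4.5] M [ 0.07  0.18 -0.02] op 0.0325
```

Contact came at a TCP height of 9.7 mm, close to the expected 8.5 mm. I'll release, retreat and check.

```bash
python3 - <<'E' 2>/dev/null
from h import *
TX=np.array([.4991,-.2877])
gripper_to(.055);hold(.2);st()
move_l([*TX,.20],feed=.2)
a=observe()["q"];
set_joints([-1.34,.22,1.526,0,1.395,-.126]);st()
for n in("side","top"):
    im,d=grab(n,8);np.savez(f"{n}4.npz",im=im,d=d);cv2.imwrite(f"pics/{n}4.png",im[:,:,::-1])
    P=cloud(n,d);c,s=np.cos(.2049),np.sin(.2049);L=(P-[*TX,0])@np.array([[c,-s,0],[s,c,0],[0,0,1]])
    m=(d>0)&(abs(L[...,0])<.055)&(abs(L[...,1])<.055)
    fl=np.median(L[m&(L[...,2]<.009)][:,2]);S=L[m&(L[...,2]>.01)&(L[...,2]<.05)]
    r=cv2.minAreaRect(S[:,:2].astype(np.float32));print(n,"floor",fl,"sink rect",r,"z pct",np.percentile(S[:,2],[50,80,95]).round(4))
    hi=S[S[:,2]>np.percentile(S[:,2],60)];A=np.c_[hi[:,:2],np.ones(len(hi))];print("slope",np.linalg.lstsq(A,hi[:,2],rcond=None)[0].round(3))
im=np.load("side4.npz")["im"].astype(np.uint8);cv2.imwrite("pics/t4.png",cv2.resize(im[275:365,220:320,::-1],None,fx=6,fy=6,interpolation=cv2.INTER_CUBIC))
E
python3 c6.py 4 34.5
```

```text
t 41.92 eef [ 0.4982 -0.287   0.0087] F [-0.2 -0.2  0.1] M [-0.04  0.   -0.  ] op 0.0548
t 44.55 eef [ 0.2194 -0.5851  0.2315] F [0.2 0.3 0.7] M [-0.03  0.   -0.04] op 0.055
side floor 0.005043614148469766 sink rect ((-0.0007707234472036362, -0.004448678344488144), (0.033949535340070724, 0.04603325575590134), 0.07086888700723648) z pct [0.0177 0.0193 0.0199]
slope [-0.003 -0.008  0.019]
top floor 0.0038144139813420797 sink rect ((0.00021541491150856018, -0.00032437779009342194), (0.033921390771865845, 0.045850902795791626), 0.12606090307235718) z pct [0.0178 0.0185 0.0189]
slope [ 0.008 -0.003  0.019]
('side',) 507 pos mm [-1.6  0.6  2.2] rot [ 0.022 -0.008  0.011] tilt 0.023 med 0.0004
('top',) 628 pos mm [ 0.2 -0.4 -0.1] rot [ 0.02  -0.009  0.015] tilt 0.022 med 0.0003
('side', 'top') 1135 pos mm [-0.2  0.6  1.3] rot [ 0.028 -0.009  0.012] tilt 0.03 med 0.0007
```

View pics/t4.png

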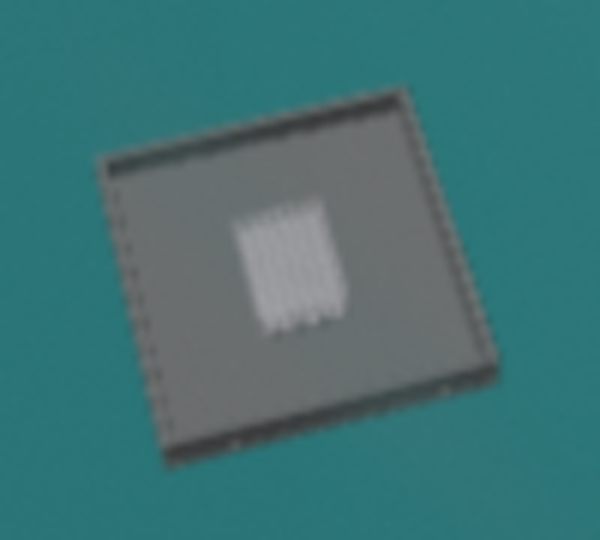

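View pics/side4.png

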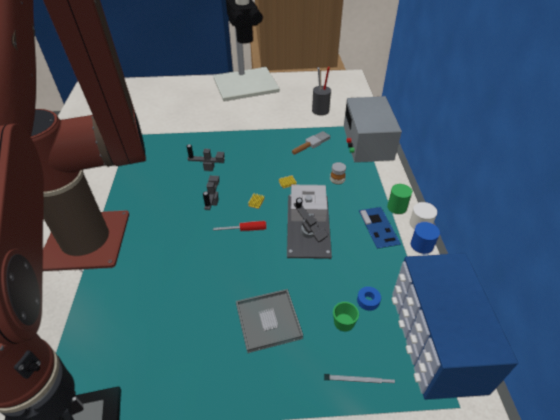

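The heat sink lies flat, fins up, in the middle of the tray: side px (268,320), slope under 0.01, top at z ≈ 18.5 mm. The crank is still on the shaft and the bystanders look unmoved. I'm handing the job in.

```bash
python3 -c "
from h import *
print(job_done());st()"
```

```text
the job is handed in; nothing more can be done
None
the job is handed in; nothing more can be done
```

The job is done and handed in at about 45 s of the 72 s allowed. I fitted the farthest crank (0.549 m from the base) on the square shaft and wound it clockwise by its grip to the stop. Then I lifted the aluminium heat sink out and set it down in the middle of the tray.

- **Crank:** a fit to both cameras put the hub about 1.3 mm from home with 0.03 rad tilt. The cameras disagree along the axis (2.2 mm from the side, −0.1 mm from the top), but both are well inside the 8 mm limit.
- **Screw:** the tangential force rose to 22 N after about 725° (12.65 rad). That implies a start near 2.0 rad, inside the stated range. I could not read the screw angle directly. I backed the hand off slightly to ease the load before letting go.
- **Ejection:** the heat sink's top stood at about 71–72 mm in nest z before the grasp, so its underside was at about 57 mm (53.5 mm needed).
- **Heat sink in tray:** it lies flat (slope under 0.01) with its fins up. Its top is at about 18.5 mm, matching a 4 mm floor plus its 14 mm height. The top camera puts it within 0.5 mm of the tray centre and the side camera about 4.5 mm off.
- **Bystanders:** the final side picture shows them where they started; I checked this by eye only. The arm is parked clear of everything.

No check failed.

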